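Find a lever's balance point on knife edges and punch-mark it

TASK

The lever is to get its pivot hole where it balances: slide it lengthwise through the rocking knife-edge cradle of the stand until, left to itself, it lies level instead of tipped against a bar of the yoke. Then take the steel centre punch (not the brass drift) from the wooden block, put it tip down through the guide hole of the bridge and press it gently onto the level lever to mark the spot, with something between half a kilogram and one and a half (5 to 15 N): more would spoil the knife edges. Leave the punch standing in the guide on the lever, the lever still level; do not let the punch touch the lever while it is tipped, and leave the other things alone.

Things in the scene. Friction and masses are not known exactly. Their poses are not given: they have to be found in the camera images.
- stand: Fixed balancing stand on the desk's left half, green base 150 x 76 x 12 mm; origin on the desk below the knife edges, x along the lever towards its weight, z up. Over the cradle a bridge: four 8 mm pillars at x = +-18, y = +-25 mm carry a steel block 48 (x) x 60 (y) mm from z = 80 to 110 mm with the guide hole.
- stand_edge (a point): Line of the knife edges, midway between the two, 64 mm above the desk; axes as the stand. About it rocks a steel cradle, 28 mm long in x, floor at z = 60 mm, in which the lever lies dry and loose between cheeks 28 mm apart. A bob keeps the cradle level unloaded: the lever tilts some 0.010 to 0.015 rad per mm its balance point lies off the edges; rocking dies away in half a second.
- stand_yoke (a point): Middle of the yoke, at x = -75 mm of the stand, z = 64 mm; 10 mm long in x. The lever passes between its lower bar (top at z = 56 mm) and upper bar (z = 72 to 82 mm), which stop it at about 0.05 rad either way, 4 to 5 mm off balance and beyond; yoke posts at y = +-14 to 22 mm.
- stand_guide (a point): Centre of the upper mouth of the vertical guide hole in the bridge, 110 mm above the desk, right above the knife edges. Hole 11.1 mm wide, 30 mm deep (through), countersunk to 19 mm at the mouth; the level lever's top lies 42 mm below this point.
- lever: Loose aluminium bar 264 x 24 x 8 mm lying in the cradle, a dark steel weight 32 x 36 x 30 mm fixed at x = +110 mm. Origin: middle of the bar's underside; x to the weight, z up. In all 0.30 to 0.45 kg; the weight's mass is not known. Starts with the knife edges at x = 20 to 31 mm, weight end low; it balances with them somewhere from x = 39 to 63 mm, to be found by trial.
- lever_pin (a point): Centre of the top of the lever's upright link pin, at x = -120 mm, 48 mm above the bar's underside (108 mm above the desk when level, some 8 mm more or less when tipped). Pin round, 10 mm thick, 40 mm long (lowest 3 mm 16 mm wide). Take the fingers astride it to push the lever either way (2 to 3 N): pushed there, it tips ahead onto the yoke, and rocks free once the fingers back off.
- tool_block: Fixed hardwood block 40 (x) x 100 (y) x 55 mm on the drawing sheets at the right (their top is 7 mm above the desk), origin in the middle of its underside, with two upright holes at y = +-25 mm; the punch stands in one, the drift in the other.
- punch: Loose steel centre punch with dark knurled grip, 95 mm long, 75 g; origin at its tip, z towards the head. Shank 10 mm thick with a 7 mm conical tip (end 3 mm wide); from 50 to 95 mm the round head, 16 mm thick, to grasp. It hangs upright in the block by its head's shoulder, tip 12 mm, head 62 to 107 mm above the desk.
- drift: Loose brass drift of the same form, in the other hole of the block; leave it there.
- hex_nut: Loose bright hexagon nut, 22 mm across, 12 mm high, lying between the stand and the cream scale; leave alone.
- pliers_red: Loose red-handled pliers, 64 x 183 x 14 mm, lying flat in front of the stand; leave alone.
- bushing_bronze: Loose bronze bushing, 30 mm across and high, standing right of the stand; leave alone.

How it is judged:
On the way, in this order (a step that is already met when the one before it is completed fails the run):
1. The lever lies level on its knife edges by itself, touched by neither the robot nor the punch (angle between lever's own z axis and vertical below 0.025 rad and x of lever_pin in the frame of stand between -0.215 and -0.13 m and z of lever in the frame of stand between 0.057 and 0.063 m and contact force between each of the fingers, the arm, punch and lever below 0.05 N and linear speed of lever below 0.01 m/s), for 1 s.
2. The punch, in the guide hole, is pressed onto the level lever with at least 4 N (angle between lever's own z axis and vertical below 0.035 rad and x of lever_pin in the frame of stand between -0.215 and -0.13 m and z of lever in the frame of stand between 0.057 and 0.063 m and horizontal distance between punch and stand_guide below 0.003 m and angle between punch's own z axis and vertical below 0.1 rad and z of punch in the frame of stand_guide below -0.037 m and contact force between punch and lever above 4 N), for 0.1 s.
At the end, for the whole second after the job is handed in: The lever lies level (within 0.025 rad) and at rest in the cradle; the punch stands released and at rest in the guide hole (within 3 mm of its axis, less than 0.10 rad off upright), its tip at least 37 mm below the hole's upper mouth, on the lever (angle between lever's own z axis and vertical below 0.025 rad and x of lever_pin in the frame of stand between -0.215 and -0.13 m and z of lever in the frame of stand between 0.057 and 0.063 m and horizontal distance between punch and stand_guide below 0.003 m and angle between punch's own z axis and vertical below 0.1 rad and z of punch in the frame of stand_guide below -0.037 m and linear speed of each of lever, punch below 0.01 m/s and contact force between each of the arm, the fingers and punch below 0.05 N and contact force between each of the fingers, the arm and lever below 0.05 N); the robot touches nothing.
It fails at once if The knife edges are overloaded: more than 22 N between lever and stand with its cradle (contact force between lever and stand above 22 N).
It fails at once if The punch touches the lever while it is tipped (contact force between punch and lever above 0.3 N and angle between lever's own z axis and vertical above 0.042 rad).
It fails at once if The hexagon nut, the red pliers, the bronze bushing or the brass drift is moved more than 25 mm (distance of any of hex_nut, pliers_red, bushing_bronze, drift from where it was at the start of the episode above 0.025 m).
It also fails if it takes over 72 s, if anything falls off the work surface, if the arm or the gripper's body presses on something with over 40 N, if the wrist force passes 120 N, or if a joint passes its speed limit or range.

ROBOT

A 6-joint arm with a two-finger parallel gripper is mounted at the origin on a cart in front of the work surface, level with it; the furniture and walls round the work are solid. World frame = base frame: x ahead of the robot, y to its left, z up, the work surface at z = 0. Lengths are in m, angles in rad, forces in N, time in s.
With the tool pointing down it reaches from about 0.35 to 0.775 m from the base axis. Payload 5.5 kg.
Tool frame: the origin (TCP) lies midway between the tips of the shut fingers; the grasp point (between the pads) lies 19 mm behind it; z points along the fingers, y is the line along which they close (so a half turn about z gives the same grasp; the last joint's range is limited). The gripper opens to 85 mm and grips with 20 to 120 N. Pads are 22 mm wide; open, the fingers measure 114 mm over their backs; the gripper's body (76 mm by 85 mm) begins 54 mm behind the grasp point. The pads swing forward as they close: fully open they stand 13 mm farther back than shut.
Start: joints at [-1.266, 0.313, 0.046, 1.304, 0, 1.431], TCP at [0.247, -0.519, 0.231] pointing down, gripper open.
Joint ranges: [-2.76, 2.76], [-0.86, 1.69], [-1.03, 1.26], [-2.2, 2.34], [-1.47, 1.5], [-3.14, 3.14]. Speed limits (rad/s): [2.57, 2.57, 3.14, 3.14, 3.14, 3.14].

INTERFACE

Orientations are given as a unit quaternion [w, x, y, z].
In Python, from workcell import telemetry, imaging, env gives the robot as it stands. The module is installed in compiled form; this text tells all that it offers.
- The arm moves only by the tool step_arm, never from a script. Its argument "moves" is a list of rows, each a list of 3 entries, a list of its own where there are three numbers: the shift along the tool's x, y, z in mm, then the turn, a rotation vector about the tool's x, y, z in rad, then the finger opening in mm, from 0 to 85.4. A call has 1 to 8 rows; each row is the pose to reach, as a shift and turn from the pose commanded when the call began, along the tool's axes at that moment; what a row does not reach only later rows make up. A row lasts 1/12 s, in which the tool goes at most 41.7 mm and 7.16 degrees, less where a joint would pass 70% of its speed; a pose out of reach is approached as far as the arm can. A call with a gripper value outside its range is refused whole. The fingers move at their own pace and stop on an object; "grip_force" is the grip in N (left out, the last holds). Time passes only in rows, so rows that repeat a pose let the fingers close. It gives the time, the measured TCP pose, the force, the opening and the grip force at its end, in the units of the state.
- telemetry.get_state(): the state, without advancing time (a new reading comes with each control period).
- imaging.read_camera(name): name is "scene" or "top"; returns the picture (420x560x3 uint8, red, green, blue); there is no depth.
- imaging.camera_params(name): a dict with "camera_matrix" (3x3 intrinsics, pixels), "D" ([k1, k2, p1, p2, k3] as OpenCV has them; the pictures are not rectified), "pose" (4x4, takes a point from camera to world coordinates). Camera axes: x right, y up, looking along -z (the intrinsics and any distortion apply to the point x, -y, -z); pixel columns grow to the right and rows downward; lengths in m; the calibration is good to about 2 mm. A picture is of the moment at which its call begins. camera_params takes no time and is no camera call.
- env.hand_in(): hands the job in; it is judged then, once.
The state is a dict: "clock": time; "joint_pos": joint angles; "qvel": joint speeds; "tau": joint torques, N m; "tcp_pos": TCP position; "orientation": TCP orientation; "wrist_force": force on the tool from outside, world axes, zero at the start; "ft_torque": the same for the moment, N m; "finger_gap": finger opening in m; "grip_force": force on a finger pad.
Only numpy, scipy, OpenCV 4.12 (cv2) and the standard library are available. Lean on these libraries where they do the work, as an engineer would, in place of code of your own. Each camera call takes 0.05 s, during which the arm holds its last target. There are 200 camera calls.

## Working session

There is one attempt and no reset: what is moved stays moved. The work goes in short steps, Python scripts to look and compute and a tool call to move; the robot and the scene stay as the last step left them, time stands still between calls to the robot, and variables do not carry over. Pictures are saved under pics/ and viewed, at most 10 in all, crops included, and the job is handed in when it is done.

Besides the shell and the picture viewer there is one more tool, called after ">>>" as name(argument=value, ...), one argument or row to a line, values as JSON. step_arm: Moves the arm, as the interface text tells. Its arguments: {"type":"object","properties":{"moves":{"type":"array"},"grip_force":{"type":"number"}},"required":["moves"]}

```bash
mkdir -p pics; python3 - <<'E'
from workcell import telemetry, imaging
import cv2, numpy as np
print(telemetry.get_state())
for n in("scene","top"):
    im=imaging.read_camera(n); cv2.imwrite(f"pics/{n}0.png",im[:,:,::-1]); p=imaging.camera_params(n)
    print(n,p)
E
```

```text
{'clock': 0.0, 'joint_pos': array([-1.26557882e+00,  3.14018015e-01,  4.49368612e-02,  1.30358536e+00,
       -1.12942405e-05,  1.43119313e+00]), 'qvel': array([-0.00134283, -0.00077117,  0.00154682,  0.00178745, -0.00193944,
        0.00092056]), 'tau': array([ 2.24345663e-04, -4.80630434e+01,  2.98530471e+01,  1.95757969e-02,
       -5.41233294e-05,  7.85283220e-06]), 'tcp_pos': array([ 0.24724721, -0.51854544,  0.23038163]), 'orientation': array([-9.31423631e-04,  9.75368178e-01,  2.20581150e-01, -8.29718505e-05]), 'wrist_force': array([-0.45734406, -0.14068637, -0.90408259]), 'ft_torque': array([ 0.04290336,  0.00275639, -0.03642636]), 'grip_force': 0.0, 'finger_gap': 0.08548175637464889}
scene {'camera_matrix': array([[379.38393548,   0.        , 277.5161621 ],
       [  0.        , 379.38393548, 215.66945665],
       [  0.        ,   0.        ,   1.        ]]), 'D': array([-0.07496064,  0.        ,  0.        ,  0.        ,  0.        ]), 'pose': array([[ 0.66128896,  0.39187877, -0.6396311 , -0.04403197],
       [-0.74990644,  0.36623755, -0.55091777, -0.48445931],
       [ 0.01836395,  0.84397932,  0.53606126,  0.56058575],
       [ 0.        ,  0.        ,  0.        ,  1.        ]])}
top {'camera_matrix': array([[399.97997589,   0.        , 277.67833982],
       [  0.        , 399.97997589, 212.86792878],
       [  0.        ,   0.        ,   1.        ]]), 'D': array([-0.07171971,  0.        ,  0.        ,  0.        ,  0.        ]), 'pose': array([[ 0.01090979,  0.98607554, -0.16593977,  0.31188095],
       [-0.99990483,  0.01215954,  0.00651729, -0.01013831],
       [ 0.00844429,  0.16585287,  0.98611435,  1.16251999],
       [ 0.        ,  0.        ,  0.        ,  1.        ]])}
```

View pics/scene0.png

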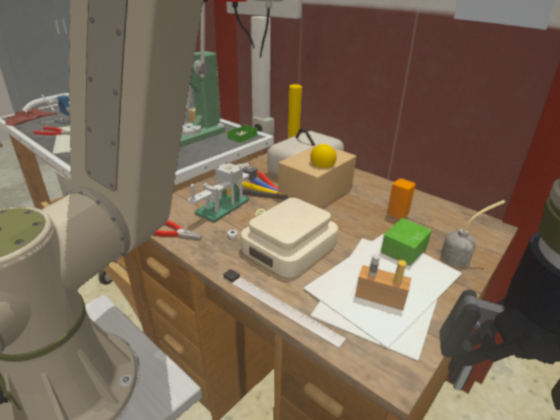

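View pics/top0.png

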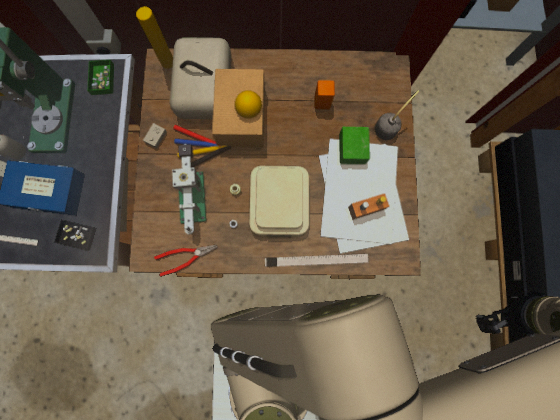

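The scene view shows the stand at (222,190) and the block at (383,285), with the steel punch at its left hole (375,262). The top view shows the stand at (190,190) and the punch at (365,206). I'll zoom in on both.

```bash
python3 - <<'E'
import cv2, numpy as np
t=cv2.imread("pics/top0.png"); s=cv2.imread("pics/scene0.png")
f=lambda im,u,v,w,h,k:cv2.resize(im[v:v+h,u:u+w],None,fx=k,fy=k,interpolation=cv2.INTER_CUBIC)
a=f(t,155,138,60,100,6); b=f(s,180,150,73,75,6); c=f(t,340,185,55,37,6); 
o=np.zeros((600,800,3),np.uint8); o[:600,:360]=a; o[:450,362:362+438]=b
d=f(s,350,250,65,60,3); o[455:455+145,362:362+195]=d[:145]; e=f(t,340,185,60,40,3.5); o[455:595,570:780]=e
cv2.imwrite("pics/crop0.png",o)
E
```

```text
(no output)
```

View pics/crop0.png

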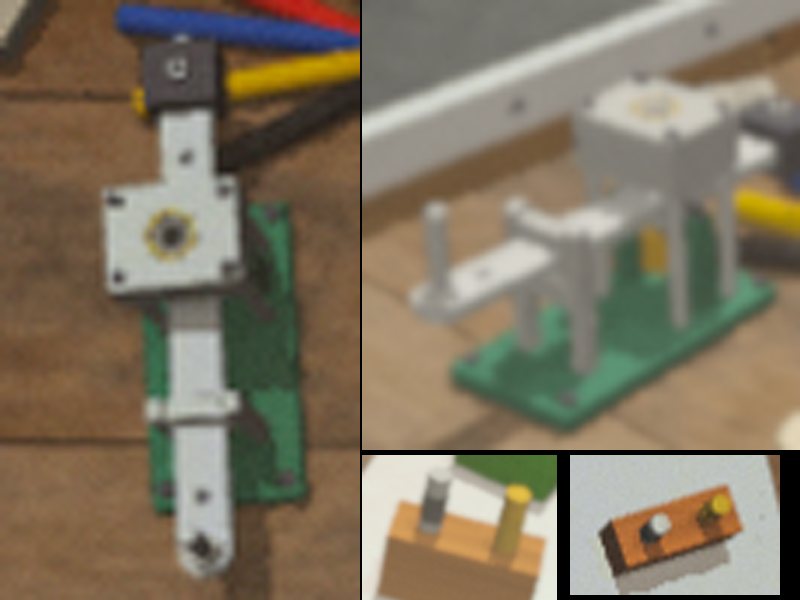

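The top crop shows the guide at px (183.4,177.1) and the pin at (188.7,228.5). In the scene view they are at (228.8,168) and (192.5,184.7). The punch head is at (365,204.4) top and (376,256.7) scene.

```bash
cat > h.py <<'E'
from workcell import telemetry, imaging
import cv2, numpy as np
P={n:imaging.camera_params(n) for n in("scene","top")}
def ray(n,u,v):
    p=P[n]; x,y=cv2.undistortPoints(np.array([[[u,v]]],float),p["camera_matrix"],p["D"])[0,0]
    d=p["pose"][:3,:3]@np.array([x,-y,-1]); return p["pose"][:3,3],d/np.linalg.norm(d)
def onz(n,u,v,z):
    o,d=ray(n,u,v); return o+d*(z-o[2])/d[2]
def tri(a,b):
    A=np.zeros((3,3));B=np.zeros(3)
    for o,d in(ray("top",*a),ray("scene",*b)):
        M=np.eye(3)-np.outer(d,d);A+=M;B+=M@o
    return np.linalg.solve(A,B)
def proj(n,X):
    p=P[n]; c=np.linalg.inv(p["pose"])@np.append(X,1); q,_=cv2.projectPoints(np.array([[c[0],-c[1],-c[2]]]),np.zeros(3),np.zeros(3),p["camera_matrix"],p["D"]); return q[0,0]
E
python3 - <<'E'
from h import *
np.set_printoptions(precision=4,suppress=True)
for nm,a,b,z in [("guide",(183.1,176.8),(228.4,167.6),.11),("pin",(188.4,228.1),(192.1,184.3),.114),("punch",(364.8,204.1),(375.7,256.4),.107),("drift",(383.4,198.4),(401.7,262.0),.107)]:
    print(nm,onz("top",*a,z),onz("scene",*b,z),tri(a,b))
c=lambda u,v:((u+.5)/6-.5+155,(v+.5)/6-.5+138)
for q in[(158,511),(304,497),(290,204)]: print("base",onz("top",*c(*q),.012))
for q in[(115,200),(119,277),(233,268),(225,190)]: print("bridge screws",onz("top",*c(*q),.11))
print("lever edges",[onz("top",*c(*q),.068) for q in[(163,112),(213,112),(178,500),(231,500)]])
s=lambda u,v:((u-362+.5)/6-.5+180,(v+.5)/6-.5+150)
for q in[(565,427),(455,375),(773,290)]: print("base s",onz("scene",*s(*q),.010))
E
```

```text
guide [0.5852 0.2409 0.11  ] [0.5866 0.2415 0.11  ] [0.5853 0.2405 0.1107]
pin [0.4445 0.2187 0.114 ] [0.4524 0.2289 0.114 ] [0.4438 0.2169 0.1216]
punch [ 0.5164 -0.2521  0.107 ] [ 0.5167 -0.2541  0.107 ] [ 0.5171 -0.2531  0.106 ]
drift [ 0.5328 -0.3035  0.107 ] [ 0.5353 -0.2999  0.107 ] [ 0.5317 -0.3018  0.1104]
base [0.4728 0.2636 0.012 ]
base [0.4806 0.1928 0.012 ]
base [0.6272 0.2059 0.012 ]
bridge screws [0.6015 0.2675 0.11  ]
bridge screws [0.5656 0.2636 0.11  ]
bridge screws [0.5703 0.212  0.11  ]
bridge screws [0.6066 0.2174 0.11  ]
lever edges [array([0.6565, 0.2581, 0.068 ]), array([0.6567, 0.2342, 0.068 ]), array([0.4703, 0.2413, 0.068 ]), array([0.4706, 0.2167, 0.068 ])]
base s [0.4785 0.1886 0.01  ]
base s [0.4725 0.2585 0.01  ]
base s [0.6267 0.208  0.01  ]
```

```bash
cat >> h.py <<'E'
from scipy.spatial.transform import Rotation as Ro
G=np.array([.5858,.241]); YAW=.095
ex=np.array([np.cos(YAW),np.sin(YAW)])
def S(x,y,z): return np.append(G+x*ex+y*np.array([-ex[1],ex[0]]),z)   # stand -> world
def plane(n,u,v,y=0):  # ray with vertical plane of the lever: stand x, z (mm)
    o,d=ray(n,u,v); m=np.array([-ex[1],ex[0]]); t=(y-m@(o[:2]-G))/(m@d[:2]); X=o+t*d; return ex@(X[:2]-G)*1e3,X[2]*1e3
def go(target,yaw_y):  # yaw of the tool's y axis; tool down
    s=telemetry.get_state(); q=s["orientation"]; R=Ro.from_quat(q,scalar_first=True)
    y=np.array([np.cos(yaw_y),np.sin(yaw_y),0]); z=np.array([0,0,-1.]); T=Ro.from_matrix(np.c_[np.cross(y,z),y,z])
    print("t",round(s["clock"],2),"tcp",s["tcp_pos"].round(4),"gap",round(s["finger_gap"]*1e3,1),"shift mm",(R.inv().apply(target-s["tcp_pos"])*1e3).round(1),"turn",(R.inv()*T).as_rotvec().round(3))
E
python3 - <<'E'
from h import *
print(plane("scene",192.1,184.0))
print(proj("top",S(-.145,0,.116)),proj("scene",S(-.145,0,.116)))
go(np.array([.45,-.1,.23]),YAW)
go(S(-.145,0,.20),YAW)
go(S(-.145,0,.20),YAW+np.pi)
E
```

```text
(np.float64(-134.27452049106714), np.float64(115.17865408991801))
[184.97636387 229.11950569] [188.88971603 185.29516261]
t 0.1 tcp [ 0.2473 -0.5186  0.2305] gap 84.9 shift mm [ 363.1 -290.6    1. ] turn [-1.000e-03 -1.000e-03 -1.221e+00]
t 0.1 tcp [ 0.2473 -0.5186  0.2305] gap 84.9 shift mm [ 496.2 -589.7   31.6] turn [-1.000e-03 -1.000e-03 -1.221e+00]
t 0.1 tcp [ 0.2473 -0.5186  0.2305] gap 84.9 shift mm [ 496.2 -589.7   31.6] turn [-1.000e-03  1.000e-03  1.921e+00]
```

>>> step_arm(
  moves=[
    [[363, -291, 0], [0, 0, -1.0], 60],
    [[363, -291, 0], [0, 0, -1.0], 60],
    [[363, -291, 0], [0, 0, -1.0], 60],
    [[363, -291, 0], [0, 0, -1.0], 60],
    [[363, -291, 0], [0, 0, -1.0], 60],
    [[363, -291, 0], [0, 0, -1.0], 60],
    [[363, -291, 0], [0, 0, -1.0], 60],
    [[363, -291, 0], [0, 0, -1.0], 60],
  ],
)

```text
clock: 0.77
tcp_pos: [0.3926, -0.2169, 0.2311]
orientation: [-0.0, 0.748, 0.663, -0.0]
wrist_force: [-0.1, -0.5, -0.3]
finger_gap: 0.0598
grip_force: 0.0
```

```bash
python3 - <<'E'
from h import *
go(S(-.142,0,.20),YAW)
print(telemetry.get_state()["joint_pos"].round(2))
E
```

```text
t 0.77 tcp [ 0.3926 -0.2169  0.2311] gap 59.8 shift mm [447.5  -1.9  31.1] turn [-0.    -0.    -0.215]
[-0.68  0.07 -0.26  1.24 -0.    1.01]
```

>>> step_arm(
  moves=[
    [[330, -1, 20], [0, 0, -0.215], 60],
    [[330, -1, 20], [0, 0, -0.215], 60],
    [[330, -1, 20], [0, 0, -0.215], 60],
    [[330, -1, 20], [0, 0, -0.215], 60],
    [[330, -1, 20], [0, 0, -0.215], 60],
    [[330, -1, 20], [0, 0, -0.215], 60],
    [[330, -1, 20], [0, 0, -0.215], 60],
    [[330, -1, 20], [0, 0, -0.215], 60],
  ],
)

```text
clock: 1.43
tcp_pos: [0.4324, 0.1108, 0.211]
orientation: [-0.0, 0.675, 0.738, -0.0]
wrist_force: [1.1, -0.5, 0.5]
finger_gap: 0.0601
grip_force: 0.0
```

```bash
python3 - <<'E'
from h import *
for n in P: cv2.imwrite(f"pics/{n}1.png",imaging.read_camera(n)[:,:,::-1])
go(S(-.142,0,.20),YAW)
E
```

```text
t 1.53 tcp [0.4324 0.1135 0.2106] gap 60.3 shift mm [112.4  23.1  10.8] turn [-0.001 -0.001  0.002]
```

View pics/scene1.png

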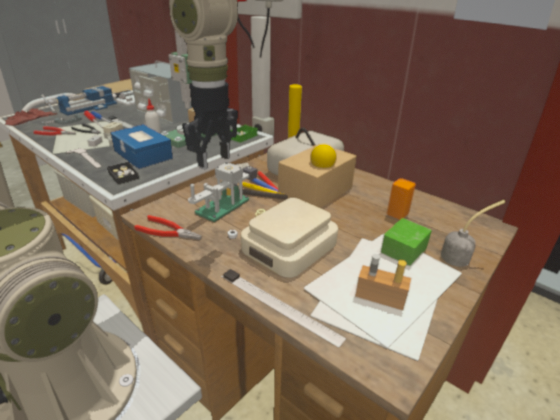

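The arm leaves the stand and pin clear in the scene view (pin about (192,185)). I'll go astride the pin next.

>>> step_arm(
  moves=[
    [[38, 8, 4], [0, 0, 0], 60],
    [[75, 16, 8], [0, 0, 0], 60],
    [[112, 23, 11], [0, 0, 0], 60],
    [[112, 23, 11], [0, 0, 0], 60],
    [[112, 23, 45], [0, 0, 0], 60],
    [[112, 23, 80], [0, 0, 0], 60],
    [[112, 23, 100], [0, 0, 0], 60],
    [[112, 23, 100], [0, 0, 0], 60],
  ],
)

```text
clock: 2.2
tcp_pos: [0.4422, 0.2203, 0.1066]
orientation: [-0.002, 0.675, 0.738, -0.004]
wrist_force: [-1.9, 0.2, -0.1]
finger_gap: 0.0602
grip_force: 0.0
```

```bash
python3 - <<'E'
from h import *
go(S(-.142,0,.088),YAW)
im={n:imaging.read_camera(n)[:,:,::-1] for n in P}
f=lambda im,u,v,w,h,k:cv2.resize(im[v:v+h,u:u+w],None,fx=k,fy=k,interpolation=cv2.INTER_CUBIC)
o=np.hstack([f(im["scene"],165,140,100,80,5),f(im["top"],160,140,60,80,5)]); cv2.imwrite("pics/c2.png",o)
E
```

```text
t 2.2 tcp [0.4422 0.2203 0.1066] gap 60.2 shift mm [ 7.   3.  18.6] turn [-0.009  0.002 -0.006]
```

View pics/c2.png

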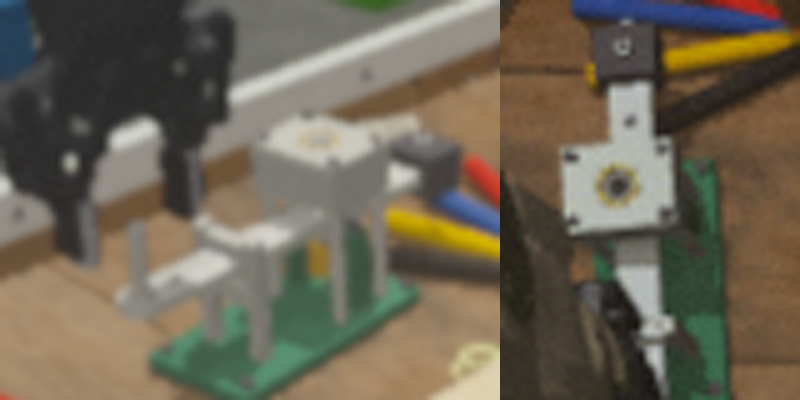

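Fingers stand either side of the pin (pin top at crop (137,222)). I'll descend and narrow the gap.

>>> step_arm(
  moves=[
    [[0, 0, 0], [0, 0, 0], 60],
    [[0, 0, 10], [0, 0, 0], 60],
    [[0, 0, 20], [0, 0, 0], 60],
    [[0, 0, 23], [0, 0, 0], 40],
    [[0, 0, 23], [0, 0, 0], 30],
    [[0, 0, 23], [0, 0, 0], 24],
    [[0, 0, 23], [0, 0, 0], 24],
    [[0, 0, 23], [0, 0, 0], 24],
  ],
)

```text
clock: 2.97
tcp_pos: [0.4461, 0.2222, 0.0885]
orientation: [0.0, 0.675, 0.738, 0.0]
wrist_force: [0.4, -0.0, -0.0]
finger_gap: 0.0239
grip_force: 0.0
```

```bash
cat >> h.py <<'E'
def pin(gapname=None):
    s=telemetry.get_state(); t=s["tcp_pos"][:2]-G
    print("t",round(s["clock"],2),"tool stand x,y mm",(ex@t*1e3).round(1),((-ex[1]*t[0]+ex[0]*t[1])*1e3).round(1),"z",s["tcp_pos"][2].round(4),"gap",(s["finger_gap"]*1e3).round(1),"F",s["wrist_force"].round(1))
E
python3 - <<'E'
from h import *
pin(); go(S(-.142,0,.088),YAW)
im={n:imaging.read_camera(n)[:,:,::-1] for n in P}
f=lambda im,u,v,w,h,k:cv2.resize(im[v:v+h,u:u+w],None,fx=k,fy=k,interpolation=cv2.INTER_CUBIC)
o=np.hstack([f(im["scene"],165,140,100,80,5),f(im["top"],160,140,60,80,5)]); cv2.imwrite("pics/c3.png",o)
E
```

```text
Traceback (most recent call last):
  File "h.py", line 28, in pin
    print("t",round(s["clock"],2),"tool stand x,y mm",(ex@t*1e3).round(1),((-ex[1]*t[0]+ex[0]*t[1])*1e3).round(1),"z",s["tcp_pos"][2].round(4),"gap",(s["finger_gap"]*1e3).round(1),"F",s["wrist_force"].round(1))
                                                                                                                                                     ^^^^^^^^^^^^^^^^^^^^^^^^^^^
AttributeError: 'float' object has no attribute 'round'
```

```bash
sed -i 's/(s\["finger_gap"\]\*1e3).round(1),"F"/round(s["finger_gap"]*1e3,1),"F"/' h.py
python3 - <<'E'
from h import *
pin(); go(S(-.142,0,.088),YAW)
im={n:imaging.read_camera(n)[:,:,::-1] for n in P}
f=lambda im,u,v,w,h,k:cv2.resize(im[v:v+h,u:u+w],None,fx=k,fy=k,interpolation=cv2.INTER_CUBIC)
o=np.hstack([f(im["scene"],165,140,100,80,5),f(im["top"],160,140,60,80,5)]); cv2.imwrite("pics/c3.png",o)
cv2.imwrite("pics/s3.png",im["scene"])
E
```

```text
t 2.97 tool stand x,y mm -140.8 -5.4 z 0.0885 gap 23.9 F [ 0.4 -0.  -0. ]
t 2.97 tcp [0.4461 0.2222 0.0885] gap 23.9 shift mm [ 5.4 -1.2  0.5] turn [ 0.001  0.    -0.006]
```

View pics/c3.png

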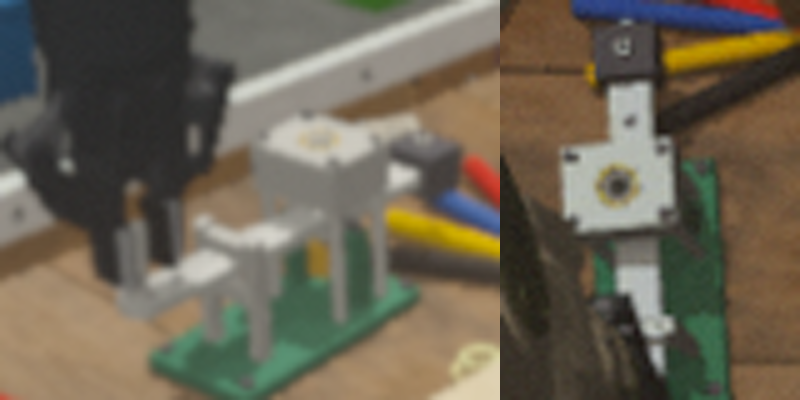

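The pin (crop x≈139) stands between the pads, nearer the far one. I'll centre the tool in y and push towards −x, then back off.

>>> step_arm(
  moves=[
    [[3, 0, 0], [0, 0, 0], 24],
    [[5, -2, 0], [0, 0, 0], 24],
    [[5, -5, 0], [0, 0, 0], 24],
    [[5, -8, 0], [0, 0, 0], 24],
    [[5, -11, 0], [0, 0, 0], 24],
    [[5, -14, 0], [0, 0, 0], 24],
    [[5, -17, 0], [0, 0, 0], 24],
    [[5, -20, 0], [0, 0, 0], 24],
  ],
)

```text
clock: 3.73
tcp_pos: [0.4253, 0.2253, 0.0883]
orientation: [0.0, 0.675, 0.738, 0.0]
wrist_force: [2.9, 0.1, -1.1]
finger_gap: 0.0238
grip_force: 1.1
```

>>> step_arm(
  moves=[
    [[0, -3, 0], [0, 0, 0], 24],
    [[0, -6, 0], [0, 0, 0], 24],
    [[0, -8, 0], [0, 0, 0], 24],
    [[0, -8, 0], [0, 0, 0], 24],
    [[0, -5, 0], [0, 0, 0], 24],
    [[0, -1, 0], [0, 0, 0], 24],
    [[0, -1, 0], [0, 0, 0], 24],
    [[0, -1, 0], [0, 0, 0], 24],
  ],
)

```text
clock: 4.4
tcp_pos: [0.4248, 0.2252, 0.0881]
orientation: [-0.0, 0.675, 0.738, -0.0]
wrist_force: [-0.9, 0.2, -0.4]
finger_gap: 0.0241
grip_force: 0.0
```

```bash
python3 - <<'E'
from h import *
pin()
im={n:imaging.read_camera(n)[:,:,::-1] for n in P}
f=lambda im,u,v,w,h,k:cv2.resize(im[v:v+h,u:u+w],None,fx=k,fy=k,interpolation=cv2.INTER_CUBIC)
a=cv2.imread("pics/scene0.png")
o=np.hstack([f(im["scene"],165,140,100,80,4),f(a,165,140,100,80,4)]); o2=np.hstack([f(im["top"],160,135,60,60,4),f(cv2.imread("pics/top0.png"),160,135,60,60,4)])
o=np.vstack([o,np.hstack([o2,np.zeros((240,320,3),np.uint8)])])
cv2.imwrite("pics/c4.png",o); cv2.imwrite("pics/s4.png",im["scene"])
E
```

```text
t 4.4 tool stand x,y mm -161.8 -0.4 z 0.0881 gap 24.1 F [-0.9  0.2 -0.4]
```

View pics/c4.png

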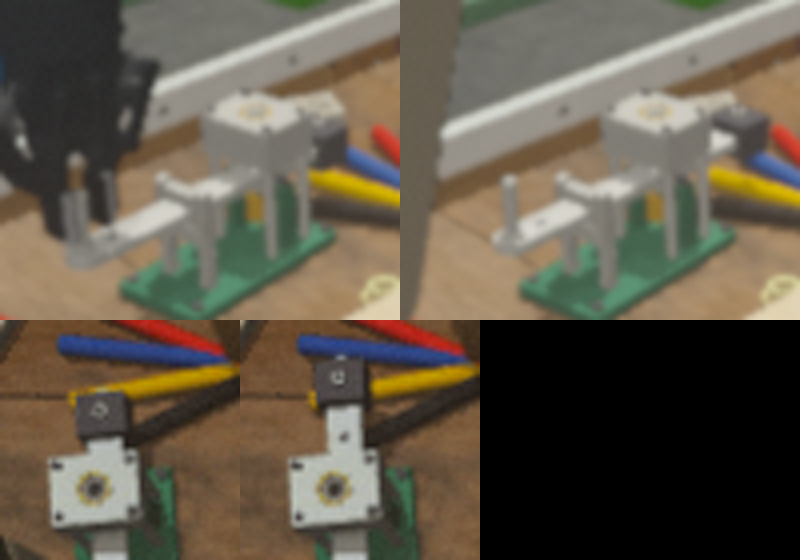

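The weight has come about 8 px closer to the bridge. I'll measure the tilt from the bar's lower near edge in the scene images.

```bash
cat >> h.py <<'E'
def edgeline(im,y,z0,x0,x1,sgn,half=6):
    """bar edge at stand y between stand x0..x1 mm: strongest brightness drop going down(sgn=-1)/rise(+1)"""
    g=cv2.GaussianBlur(im.astype(np.float32).mean(2),(0,0),.8); pts=[]
    us=[proj("scene",S(x/1e3,y,z0))[0] for x in(x0,x1)]
    for u in range(int(np.ceil(us[0])),int(us[1])+1):
        x=np.interp(u,us,[x0,x1]); v0=proj("scene",S(x/1e3,y,z0))[1]; r=np.arange(int(v0)-half,int(v0)+half+1)
        d=sgn*np.gradient(g[:,u])[r]; k=int(np.argmax(d))
        if 0<k<len(r)-1:
            a,b,c=d[k-1:k+2]; v=r[k]+.5*(a-c)/(a-2*b+c); pts.append((*plane("scene",u,v,y),b))
    p=np.array(pts); f=np.polyfit(p[:,0],p[:,1],1); 
    for _ in range(2):
        e=abs(p[:,1]-np.polyval(f,p[:,0])); k=e<max(1.5,1.5*np.median(e)); f=np.polyfit(p[k,0],p[k,1],1)
    return f[0],np.polyval(f,0),k.sum(),len(p),e[k].std(),p
E
python3 - <<'E'
from h import *
np.set_printoptions(precision=1,suppress=True,linewidth=200)
for n,d in(("scene0",-138),("s3",-138),("s4",-160)):
    im=cv2.imread(f"pics/{n}.png")
    r=edgeline(im,-.012,.060,d+8,-88,-1); print(n,"low",[round(float(q),3) for q in r[:5]]); print(r[5][:,:2].T)
    r=edgeline(im,-.012,.060,28,65,-1); print(n,"lowR",[round(float(q),3) for q in r[:5]])
E
```

```text
scene0 low [-0.072, 64.022, 12.0, 12.0, 0.196]
[[-127.3 -123.8 -120.2 -116.6 -113.  -109.5 -105.9 -102.3  -98.7  -95.   -91.3  -87.7]
 [  72.8   72.5   72.5   72.8   72.7   72.3   71.8   71.3   71.2   70.9   70.6   69.7]]
scene0 lowR [-0.212, 75.782, 6.0, 7.0, 0.307]
s3 low [-0.124, 58.968, 7.0, 10.0, 0.155]
[[-130.5 -116.2 -112.8 -109.4 -105.9 -102.3  -98.7  -95.   -91.3  -87.7]
 [  47.5   76.2   74.5   73.    71.8   71.2   71.1   70.8   70.6   69.7]]
s3 lowR [-0.215, 75.959, 6.0, 7.0, 0.315]
s4 low [-0.086, 62.496, 13.0, 16.0, 0.301]
[[-148.2 -148.2 -134.  -130.6 -127.2 -123.7 -120.2 -116.7 -113.1 -109.5 -105.9 -102.3  -98.6  -95.   -91.3  -87.7]
 [  72.9   47.3   75.6   74.3   73.4   73.    72.5   72.2   72.1   71.7   71.6   71.3   71.2   70.9   70.6   69.7]]
s4 lowR [1.12, 9.077, 5.0, 5.0, 1.735]
```

Bar height at x≈−95 is unchanged (70.9 mm), so the lever is still weight-low. I'll use that height as the tilt gauge and push 5 mm further.

>>> step_arm(
  moves=[
    [[0, -4, 0], [0, 0, 0], 24],
    [[0, -7, 0], [0, 0, 0], 24],
    [[0, -10, 0], [0, 0, 0], 24],
    [[0, -12, 0], [0, 0, 0], 24],
    [[0, -12, 0], [0, 0, 0], 24],
    [[0, -8, 0], [0, 0, 0], 24],
    [[0, -5, 0], [0, 0, 0], 24],
    [[0, -5, 0], [0, 0, 0], 24],
  ],
)

```text
clock: 5.17
tcp_pos: [0.4202, 0.2249, 0.0883]
orientation: [0.0, 0.675, 0.738, 0.0]
wrist_force: [-0.2, 0.3, 0.4]
finger_gap: 0.0241
grip_force: 0.0
```

>>> step_arm(
  moves=[
    [[0, 0, 0], [0, 0, 0], 24],
    [[0, 0, 0], [0, 0, 0], 24],
    [[0, 0, 0], [0, 0, 0], 24],
    [[0, 0, 0], [0, 0, 0], 24],
    [[0, 0, 0], [0, 0, 0], 24],
  ],
)

```text
clock: 5.58
tcp_pos: [0.4195, 0.2247, 0.0882]
orientation: [-0.0, 0.675, 0.738, -0.0]
wrist_force: [-0.1, -0.4, -0.0]
finger_gap: 0.0237
grip_force: 0.0
```

```bash
cat >> h.py <<'E'
def tilt(name):
    pin(); im=imaging.read_camera("scene")[:,:,::-1]; cv2.imwrite(f"pics/{name}.png",im)
    r=edgeline(im,-.012,.063,-112,-88,-1,9)
    print([round(float(q),3) for q in r[:5]],"z(-97)",r[1]-97*r[0],"tilt",(np.median(r[5][:,1]+0*r[0])-71.4)/99+.05); print(r[5][:,:2].T.round(1))
E
python3 - <<'E'
from h import *
tilt("s5")
E
```

```text
t 5.58 tool stand x,y mm -167.1 -0.4 z 0.0882 gap 23.7 F [-0.1 -0.4 -0. ]
[-0.09, 62.224, 7.0, 7.0, 0.101] z(-97) 70.91758296986987 tilt 0.047838285307033684
[[-109.5 -105.9 -102.3  -98.7  -95.   -91.3  -87.7]
 [  72.    71.7   71.3   71.2   70.9   70.7   69.7]]
```

>>> step_arm(
  moves=[
    [[0, -4, 0], [0, 0, 0], 24],
    [[0, -7, 0], [0, 0, 0], 24],
    [[0, -10, 0], [0, 0, 0], 24],
    [[0, -12, 0], [0, 0, 0], 24],
    [[0, -12, 0], [0, 0, 0], 24],
    [[0, -8, 0], [0, 0, 0], 24],
    [[0, -5, 0], [0, 0, 0], 24],
    [[0, -5, 0], [0, 0, 0], 24],
  ],
)

```text
clock: 6.3
tcp_pos: [0.4153, 0.2244, 0.0883]
orientation: [0.0, 0.675, 0.738, 0.0]
wrist_force: [1.7, -0.2, -0.8]
finger_gap: 0.0239
grip_force: 0.0
```

>>> step_arm(
  moves=[
    [[0, 0, 0], [0, 0, 0], 24],
    [[0, 0, 0], [0, 0, 0], 24],
    [[0, 0, 0], [0, 0, 0], 24],
    [[0, 0, 0], [0, 0, 0], 24],
    [[0, 0, 0], [0, 0, 0], 24],
  ],
)

```text
clock: 6.72
tcp_pos: [0.4145, 0.2243, 0.0882]
orientation: [-0.0, 0.675, 0.738, -0.0]
wrist_force: [-0.7, -0.0, -0.1]
finger_gap: 0.024
grip_force: 0.0
```

```bash
python3 - <<'E'
from h import *
tilt("s6")
f=lambda im,u,v,w,h,k:cv2.resize(im[v:v+h,u:u+w],None,fx=k,fy=k,interpolation=cv2.INTER_CUBIC)
o=np.hstack([f(cv2.imread(f"pics/{n}.png"),165,150,80,70,5) for n in("scene0","s6")])
for k in(0,1):
  for x in(-112,-88):
    for z in(.063,.072):
      u,v=proj("scene",S(x/1e3,-.012,z)); cv2.circle(o,(int((u-164.5)*5)+400*k,int((v-149.5)*5)),2,(0,0,255),-1)
cv2.imwrite("pics/c6.png",o)
E
```

```text
t 6.72 tool stand x,y mm -172.1 -0.3 z 0.0882 gap 24.0 F [-0.7 -0.  -0.1]
[-0.09, 62.281, 6.0, 7.0, 0.052] z(-97) 70.99216272326464 tilt 0.04872466272879784
[[-109.5 -105.9 -102.3  -98.7  -95.   -91.3  -85.9]
 [  72.2   71.7   71.3   71.2   70.9   70.5   86.5]]
```

View pics/c6.png

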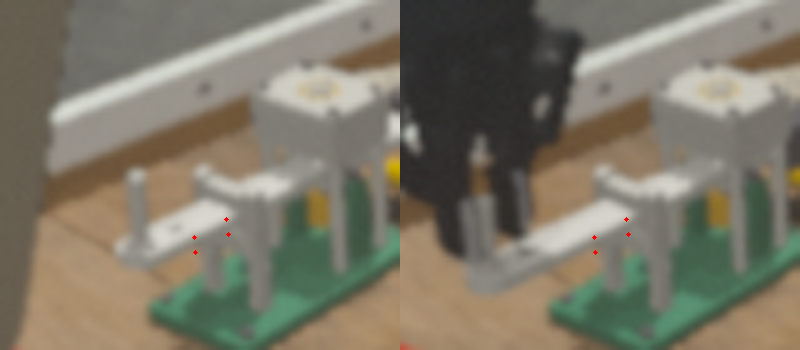

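The bar crosses the yoke at the same height in both crops, so it is still weight-low. I'll continue.

>>> step_arm(
  moves=[
    [[0, -4, 0], [0, 0, 0], 24],
    [[0, -7, 0], [0, 0, 0], 24],
    [[0, -10, 0], [0, 0, 0], 24],
    [[0, -12, 0], [0, 0, 0], 24],
    [[0, -12, 0], [0, 0, 0], 24],
    [[0, -8, 0], [0, 0, 0], 24],
    [[0, -5, 0], [0, 0, 0], 24],
    [[0, -5, 0], [0, 0, 0], 24],
  ],
)

```text
clock: 7.43
tcp_pos: [0.4104, 0.224, 0.0883]
orientation: [0.0, 0.675, 0.738, 0.0]
wrist_force: [-0.4, 0.2, -0.3]
finger_gap: 0.0239
grip_force: 0.0
```

>>> step_arm(
  moves=[
    [[0, 0, 0], [0, 0, 0], 24],
    [[0, 0, 0], [0, 0, 0], 24],
    [[0, 0, 0], [0, 0, 0], 24],
    [[0, 0, 0], [0, 0, 0], 24],
    [[0, 0, 0], [0, 0, 0], 24],
  ],
)

```text
clock: 7.85
tcp_pos: [0.4095, 0.2239, 0.0882]
orientation: [-0.0, 0.675, 0.738, -0.0]
wrist_force: [0.2, 0.4, 0.7]
finger_gap: 0.0241
grip_force: 0.0
```

```bash
python3 - <<'E'
from h import *
tilt("s7")
E
```

```text
t 7.85 tool stand x,y mm -177.1 -0.3 z 0.0882 gap 24.1 F [0.2 0.4 0.7]
[-0.057, 58.204, 6.0, 7.0, 0.106] z(-97) 63.77198271028005 tilt -0.022022415633619882
[[-110.4 -106.8 -103.1  -99.5  -95.8  -92.1  -85.9]
 [  64.5   64.3   64.3   63.9   63.8   63.3   86.1]]
```

```bash
python3 - <<'E'
from h import *
f=lambda im,u,v,w,h,k:cv2.resize(im[v:v+h,u:u+w],None,fx=k,fy=k,interpolation=cv2.INTER_CUBIC)
o=np.hstack([f(cv2.imread(f"pics/{n}.png"),165,160,66,60,6) for n in("s6","s7")])
cv2.imwrite("pics/c7.png",o)
for n in("s6","s7"):
    g=cv2.imread(f"pics/{n}.png").mean(2)
    for x in(-108,-100,-94):
        u,v=proj("scene",S(x/1e3,-.012,.063)); u=int(round(u)); r=range(int(v)-11,int(v)+8)
        print(n,x,[(int(round(plane("scene",u,q,-.012)[1])),int(g[q,u])) for q in r])
E
```

```text
s6 -108 [(95, 121), (92, 138), (89, 178), (86, 200), (83, 207), (81, 209), (78, 208), (75, 200), (72, 169), (69, 135), (66, 122), (63, 120), (61, 124), (58, 126), (55, 130), (52, 128), (49, 124), (46, 119), (43, 116)]
s6 -100 [(94, 158), (92, 132), (89, 136), (86, 170), (83, 196), (80, 207), (77, 208), (75, 199), (72, 171), (69, 137), (66, 123), (63, 119), (60, 116), (57, 114), (54, 113), (52, 114), (49, 114), (46, 116), (43, 118)]
s6 -94 [(94, 186), (91, 185), (89, 156), (86, 130), (83, 139), (80, 171), (77, 197), (74, 198), (72, 170), (69, 137), (66, 124), (63, 121), (60, 119), (57, 116), (54, 115), (51, 113), (48, 112), (45, 112), (42, 113)]
s7 -108 [(95, 120), (92, 116), (89, 117), (86, 139), (83, 177), (81, 198), (78, 205), (75, 209), (72, 209), (69, 205), (66, 188), (63, 156), (61, 130), (58, 124), (55, 127), (52, 128), (49, 124), (46, 120), (43, 115)]
s7 -100 [(94, 158), (92, 131), (89, 122), (86, 121), (83, 133), (80, 152), (77, 177), (75, 199), (72, 207), (69, 204), (66, 186), (63, 152), (60, 126), (57, 118), (54, 114), (52, 113), (49, 114), (46, 115), (43, 117)]
s7 -94 [(94, 186), (91, 185), (89, 156), (86, 132), (83, 131), (80, 138), (77, 145), (74, 164), (72, 190), (69, 197), (66, 181), (63, 149), (60, 126), (57, 121), (54, 117), (51, 112), (48, 112), (45, 113), (42, 113)]
```

View pics/c7.png

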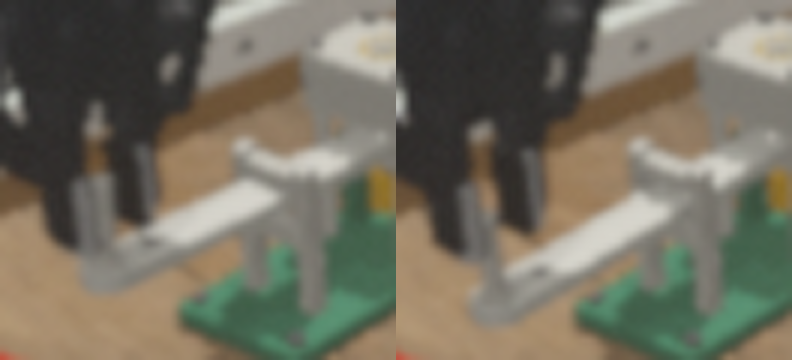

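The bar dropped 7.2 mm at x=−97, which puts the tilt at about −0.024, roughly 1.6 mm past balance. I'll push back about 4 mm beyond balance, then return in the calibrated direction to 1.6 mm short of the last push.

>>> step_arm(
  moves=[
    [[0, 4, 0], [0, 0, 0], 24],
    [[0, 8, 0], [0, 0, 0], 24],
    [[0, 12, 0], [0, 0, 0], 24],
    [[0, 15, 0], [0, 0, 0], 24],
    [[0, 15, 0], [0, 0, 0], 24],
    [[0, 11, 0], [0, 0, 0], 24],
    [[0, 7, 0], [0, 0, 0], 24],
    [[0, 4, 0], [0, 0, 0], 24],
  ],
)

```text
clock: 8.57
tcp_pos: [0.4135, 0.2242, 0.0883]
orientation: [0.0, 0.675, 0.738, 0.0]
wrist_force: [1.8, 0.1, 0.4]
finger_gap: 0.024
grip_force: 0.9
```

>>> step_arm(
  moves=[
    [[0, -3, 0], [0, 0, 0], 24],
    [[0, -5, 0], [0, 0, 0], 24],
    [[0, -7.5, 0], [0, 0, 0], 24],
    [[0, -9.5, 0], [0, 0, 0], 24],
    [[0, -9.5, 0], [0, 0, 0], 24],
    [[0, -5, 0], [0, 0, 0], 24],
    [[0, -2, 0], [0, 0, 0], 24],
    [[0, -2, 0], [0, 0, 0], 24],
  ],
)

```text
clock: 9.23
tcp_pos: [0.4123, 0.2242, 0.0883]
orientation: [0.0, 0.675, 0.738, 0.0]
wrist_force: [0.5, 0.0, 0.2]
finger_gap: 0.0239
grip_force: 0.0
```

>>> step_arm(
  moves=[
    [[0, 0, 0], [0, 0, 0], 24],
    [[0, 0, 0], [0, 0, 0], 24],
    [[0, 0, 0], [0, 0, 0], 24],
    [[0, 0, 0], [0, 0, 0], 24],
    [[0, 0, 0], [0, 0, 0], 24],
  ],
)

```text
clock: 9.65
tcp_pos: [0.4114, 0.2241, 0.0882]
orientation: [-0.0, 0.675, 0.738, -0.0]
wrist_force: [1.0, -0.6, -0.1]
finger_gap: 0.0238
grip_force: 0.0
```

```bash
python3 - <<'E'
from h import *
tilt("s8")
E
```

```text
t 9.65 tool stand x,y mm -175.2 -0.3 z 0.0882 gap 23.8 F [ 1.  -0.6 -0.1]
[-0.022, 64.202, 6.0, 7.0, 0.206] z(-97) 66.30905466172334 tilt 0.00032197251778915553
[[-110.2 -106.5 -102.8  -99.2  -95.5  -91.8  -86. ]
 [  66.2   66.6   66.8   66.5   66.4   65.9   86.1]]
```

Tilt is about 0.002 (z(−97)=66.3 against 66.1 for level). I'll withdraw straight up.

>>> step_arm(
  moves=[
    [[0, 0, -10], [0, 0, 0], 24],
    [[0, 0, -30], [0, 0, 0], 24],
    [[0, 0, -65], [0, 0, 0], 24],
    [[0, 0, -105], [0, 0, 0], 40],
    [[0, 0, -125], [0, 0, 0], 45],
    [[0, 0, -125], [0, 0, 0], 45],
    [[0, 0, -125], [0, 0, 0], 45],
    [[0, 0, -125], [0, 0, 0], 45],
  ],
)

```text
clock: 10.37
tcp_pos: [0.4112, 0.224, 0.213]
orientation: [-0.0, 0.675, 0.738, -0.0]
wrist_force: [-0.3, 0.8, -0.4]
finger_gap: 0.0447
grip_force: 0.0
```

```bash
python3 - <<'E'
from h import *
tilt("s9"); go(np.array([.517,-.253,.20]),.298)
E
```

```text
t 10.37 tool stand x,y mm -175.4 -0.4 z 0.213 gap 44.7 F [-0.3  0.8 -0.4]
[-0.021, 64.302, 6.0, 7.0, 0.234] z(-97) 66.37741464880155 tilt 0.0013408320033282822
[[-110.2 -106.5 -102.8  -99.2  -95.5  -91.8  -86. ]
 [  66.2   66.7   67.    66.6   66.4   65.9   86.1]]
t 10.42 tcp [0.4108 0.2238 0.2123] gap 45.4 shift mm [-484.4   63.4   12.5] turn [-0.002  0.    -0.209]
```

>>> step_arm(
  moves=[
    [[-40, 5, 0], [0, 0, 0], 45],
    [[-300, 40, 6], [0, 0, 0], 45],
    [[-300, 40, 6], [0, 0, 0], 45],
    [[-300, 40, 6], [0, 0, 0], 45],
    [[-300, 40, 6], [0, 0, 0], 45],
    [[-300, 40, 6], [0, 0, 0], 45],
    [[-300, 40, 6], [0, 0, 0], 45],
    [[-300, 40, 6], [0, 0, 0], 45],
  ],
)

```text
clock: 11.08
tcp_pos: [0.4783, -0.0758, 0.2055]
orientation: [-0.0, 0.677, 0.736, -0.001]
wrist_force: [0.5, -0.2, 0.3]
finger_gap: 0.0454
grip_force: 0.0
```

>>> step_arm(
  moves=[
    [[-184, 23, 6], [0, 0, -0.209], 45],
    [[-184, 23, 6], [0, 0, -0.209], 45],
    [[-184, 23, 6], [0, 0, -0.209], 45],
    [[-184, 23, 6], [0, 0, -0.209], 45],
    [[-184, 23, 6], [0, 0, -0.209], 45],
    [[-184, 23, 6], [0, 0, -0.209], 45],
    [[-184, 23, 6], [0, 0, -0.209], 45],
    [[-184, 23, 6], [0, 0, -0.209], 45],
  ],
)

```text
clock: 11.75
tcp_pos: [0.5165, -0.2511, 0.2]
orientation: [-0.002, 0.594, 0.804, 0.0]
wrist_force: [-1.2, 0.3, 0.7]
finger_gap: 0.0449
grip_force: 0.0
```

```bash
python3 - <<'E'
from h import *
tilt("s10"); go(np.array([.517,-.253,.125]),.298)
im={n:imaging.read_camera(n)[:,:,::-1] for n in P}
f=lambda im,u,v,w,h,k:cv2.resize(im[v:v+h,u:u+w],None,fx=k,fy=k,interpolation=cv2.INTER_CUBIC)
o=np.hstack([f(im["scene"],325,190,100,120,4),f(im["top"],320,150,80,120,4)]); cv2.imwrite("pics/c10.png",o)
E
```

```text
t 11.75 tool stand x,y mm -115.7 -483.3 z 0.2 gap 44.9 F [-1.2  0.3  0.7]
[-0.021, 64.37, 6.0, 7.0, 0.234] z(-97) 66.38958414841387 tilt 0.0014590407929537669
[[-110.2 -106.5 -102.8  -99.2  -95.5  -91.8  -86. ]
 [  66.2   66.7   67.    66.6   66.4   65.9   86.1]]
t 11.8 tcp [ 0.5167 -0.2508  0.2005] gap 45.0 shift mm [-2.4 -0.2 75.5] turn [-0.001 -0.002  0.001]
```

View pics/c10.png

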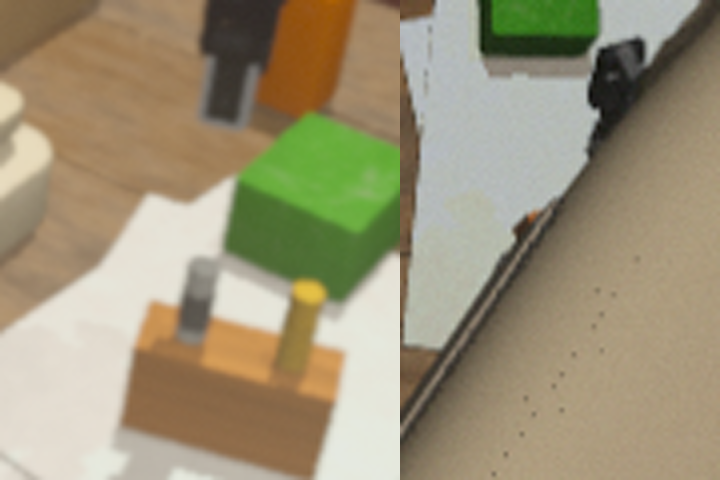

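The finger sits over the steel punch (head at (202,265) in the crop), with the brass drift to its right. I'll descend and grasp.

>>> step_arm(
  moves=[
    [[-2, 0, 30], [0, 0, 0], 45],
    [[-2, 0, 65], [0, 0, 0], 45],
    [[-2, 0, 95], [0, 0, 0], 45],
    [[-2, 0, 115], [0, 0, 0], 45],
    [[-2, 0, 125], [0, 0, 0], 45],
    [[-2, 0, 130], [0, 0, 0], 45],
    [[-2, 0, 130], [0, 0, 0], 45],
    [[-2, 0, 130], [0, 0, 0], 30],
  ],
)

```text
clock: 12.57
tcp_pos: [0.5188, -0.2544, 0.0726]
orientation: [0.001, 0.594, 0.804, 0.0]
wrist_force: [0.9, -0.3, 0.3]
finger_gap: 0.0345
grip_force: 0.0
```

>>> step_arm(
  moves=[
    [[0, 0, 0], [0, 0, 0], 20],
    [[0, 0, 0], [0, 0, 0], 12],
    [[0, 0, 0], [0, 0, 0], 10],
    [[0, 0, 0], [0, 0, 0], 10],
    [[0, 0, 0], [0, 0, 0], 10],
  ],
  grip_force=35,
)

```text
clock: 12.98
tcp_pos: [0.519, -0.255, 0.073]
orientation: [0.002, 0.594, 0.804, 0.0]
wrist_force: [-0.2, 1.2, 6.2]
finger_gap: 0.0147
grip_force: 34.2
```

>>> step_arm(
  moves=[
    [[0, 0, -5], [0, 0, 0], 10],
    [[0, 0, -15], [0, 0, 0], 10],
    [[0, 0, -40], [0, 0, 0], 10],
    [[0, 0, -75], [0, 0, 0], 10],
    [[0, 0, -110], [0, 0, 0], 10],
    [[0, 0, -130], [0, 0, 0], 10],
    [[0, 0, -130], [0, 0, 0], 10],
    [[0, 0, -130], [0, 0, 0], 10],
  ],
)

```text
clock: 13.65
tcp_pos: [0.5188, -0.2548, 0.2035]
orientation: [0.002, 0.594, 0.804, 0.0]
wrist_force: [-0.8, 0.8, -1.5]
finger_gap: 0.0146
grip_force: 34.7
```

```bash
python3 - <<'E'
from h import *
tilt("s11"); go(np.append(G,.205),.298)
print(telemetry.get_state()["grip_force"],telemetry.get_state()["joint_pos"].round(2))
E
```

```text
t 13.65 tool stand x,y mm -113.8 -487.2 z 0.2035 gap 14.6 F [-0.8  0.8 -1.5]
[-0.023, 64.173, 6.0, 7.0, 0.224] z(-97) 66.39801652127943 tilt 0.0014573170757875634
[[-110.2 -106.5 -102.8  -99.2  -95.5  -91.8  -86. ]
 [  66.3   66.7   67.    66.6   66.4   65.9   86.1]]
t 13.7 tcp [ 0.5179 -0.2543  0.2017] gap 14.9 shift mm [453.5 210.3  -3.4] turn [ 0.  0. -0.]
34.72889542579651 [-0.6   0.33 -0.01  1.24  0.    0.68]
```

>>> step_arm(
  moves=[
    [[40, 18, 0], [0, 0, 0], 10],
    [[290, 134, -2], [0, 0, 0], 10],
    [[290, 134, -2], [0, 0, 0], 10],
    [[290, 134, -2], [0, 0, 0], 10],
    [[290, 134, -2], [0, 0, 0], 10],
    [[290, 134, -2], [0, 0, 0], 10],
    [[290, 134, -2], [0, 0, 0], 10],
    [[290, 134, -2], [0, 0, 0], 10],
  ],
)

```text
clock: 14.37
tcp_pos: [0.5594, 0.0658, 0.2014]
orientation: [-0.002, 0.593, 0.805, -0.001]
wrist_force: [0.2, -0.8, -1.2]
finger_gap: 0.0148
grip_force: 34.7
```

>>> step_arm(
  moves=[
    [[80, 38, -1], [0, 0, 0], 10],
    [[130, 60, -1], [0, 0, 0], 10],
    [[161, 76, -1], [0, 0, 0], 10],
    [[161, 76, -1], [0, 0, 0], 10],
    [[161, 76, -1], [0, 0, 0], 10],
    [[161, 76, -1], [0, 0, 0], 10],
    [[161, 76, -1], [0, 0, 0], 10],
    [[161, 76, -1], [0, 0, 0], 10],
  ],
)

```text
clock: 15.03
tcp_pos: [0.5855, 0.2372, 0.2031]
orientation: [-0.001, 0.595, 0.804, -0.001]
wrist_force: [-0.1, -0.2, -0.2]
finger_gap: 0.0148
grip_force: 34.7
```

```bash
python3 - <<'E'
from h import *
tilt("s12"); go(np.append(G,.205),.298)
a=cv2.imread("pics/s11.png").astype(int); b=cv2.imread("pics/s12.png").astype(int)
d=abs(a-b).sum(2); s=telemetry.get_state()["tcp_pos"]; X=s-[0,0,.061]
print("proj tip",proj("scene",X),"guide",proj("scene",np.append(G,.11)))
u,v=proj("scene",X).astype(int)
print("cols",u-9,"rows",v-16)
for r in range(v-16,v+8): print(r,d[r,u-9:u+10])
E
```

```text
t 15.03 tool stand x,y mm -0.6 -3.7 z 0.2031 gap 14.8 F [-0.1 -0.2 -0.2]
[-0.025, 64.553, 6.0, 6.0, 0.159] z(-97) 67.01023260483134 tilt 0.005638030388277773
[[-110.1 -102.7  -99.1  -95.4  -91.7  -88. ]
 [  67.    67.6   67.1   66.9   67.    66.5]]
t 15.08 tcp [0.5858 0.2368 0.2035] gap 15.1 shift mm [ 4.   1.2 -1.5] turn [-0.002  0.    -0.002]
proj tip [228.75812638 157.28362922] guide [228.29231776 167.74219539]
cols 219 rows 141
141 [12  7  8  7 13 20 13  5 19 13  6  8  8  7 12  7  6  9  7]
142 [10  6  7  8  8  6  4 19 24 11  5 12 11  8  9  5 10 10  8]
143 [ 7  4 10  8  7  3  0 21 30  9 26 18 12  9  8  7 10  9  8]
144 [12  3 11  7  6  9  0 15 27  5 48 33 12  7 10  4  4  8  2]
145 [12  8  6 11  3  7  3 13 27  7 48 32 14 10  8  5 10  8  6]
146 [11  6  8 10  7  4  6 11 18  4 46 32  8  7  7  8  7  7  6]
147 [ 6  6 10  5  9 10  7  4 18  4 40 30 12 12  5 10  8  7 10]
148 [ 4 10 10  9  9 10  6  3 11  3 41 26 12  6 10  6  9 11  6]
149 [ 9  2  7  3  7  8  3  1  6  9 43 29 11  8  9  7  9  9  9]
150 [10 11  7  9  9  5 13 35 41 73 87 32 12  7  9  7  8  8  6]
151 [  4   8   7  10  10   9  36 1
[... 247 characters left out ...]
 138 194 168 128  50  10   6   7   6  10  11
  10]
155 [  9   9  10   9   8  10  24  78 107 100  86  36  13  10   7   8   7   8
  13]
156 [ 6  9  8  9 10  9 14 33 74 78 57 24 13 12  4  6  9  6 11]
157 [ 8  9 10  8  5  9  8 18 48 73 40 13  9 14  6  9  7 11  9]
158 [ 8 10 12  9 12  7  8 12 21 37 20  8  8  9  9  7  9  6  9]
159 [13  9 10 10 10  7  8 11 11 13 13  8  9  9  7 12  9  7  8]
160 [ 9  5  8  9  8 11  4  8  9  9  9 12  9  9  9  8  5  8  6]
161 [ 7 11  8  5  5  8  7  8 10  7 12 11  6 11  7  8 10  8  5]
162 [ 9  9  8 11 12 14 14 15 15 17 10 16  9  9  1  9  5 10 12]
163 [13  8 10 15 21 27 25 29 29 27 26 20 14 10  7  6  9 10  7]
164 [10 14 22 29 29 34 35 31 32 32 21 15  9  9 10  9  8  5 10]
```

```bash
python3 - <<'E'
from h import *
s=telemetry.get_state()["tcp_pos"]; t=onz("scene",228.0,157.6,s[2]-.061); print("tip",t,"tcp",s)
for g in((.5866,.2415),G):
    e=np.array([*g,0])-[t[0],t[1],0]; R=Ro.from_quat(telemetry.get_state()["orientation"],scalar_first=True); print((R.inv().apply(e)*1e3).round(1))
E
```

```text
tip [0.58298927 0.23673344 0.14249676] tcp [0.5858205  0.23681233 0.20349676]
[ 3.5  4.8 -0. ]
[ 3.3  3.9 -0. ]
```

>>> step_arm(
  moves=[
    [[2, 2, 5], [0, 0, 0], 10],
    [[2, 2, 15], [0, 0, 0], 10],
    [[2, 2, 25], [0, 0, 0], 10],
    [[2, 2, 28], [0, 0, 0], 10],
    [[2, 2, 28], [0, 0, 0], 10],
    [[2, 2, 28], [0, 0, 0], 10],
    [[2, 2, 28], [0, 0, 0], 10],
  ],
)

```text
clock: 15.67
tcp_pos: [0.5877, 0.2409, 0.1765]
orientation: [0.0, 0.594, 0.804, 0.0]
wrist_force: [-1.0, 0.3, -1.3]
finger_gap: 0.015
grip_force: 34.7
```

```bash
python3 - <<'E'
from h import *
tilt("s13"); go(np.append(G,.205),.298)
a=cv2.imread("pics/s11.png").astype(int); b=cv2.imread("pics/s13.png").astype(int)
d=abs(a-b).sum(2); s=telemetry.get_state()["tcp_pos"]; X=s-[0,0,.061]
print("proj tip",proj("scene",X),"guide",proj("scene",np.append(G,.11)))
u,v=228,168
print("cols",u-9,"rows",v-16)
for r in range(v-10,v+7): print(r,d[r,u-9:u+10], b[r,u-9:u+10].mean(1).astype(int))
E
```

```text
t 15.67 tool stand x,y mm 1.9 -0.3 z 0.1765 gap 15.0 F [-1.   0.3 -1.3]
[-0.026, 64.513, 6.0, 6.0, 0.124] z(-97) 67.01827519546252 tilt 0.00577297315565483
[[-110.1 -102.7  -99.1  -95.4  -91.7  -88. ]
 [  67.1   67.6   67.1   66.9   67.    66.6]]
t 15.72 tcp [0.5879 0.241  0.1767] gap 15.2 shift mm [  0.6  -2.  -28.3] turn [0.001 0.    0.   ]
proj tip [228.74222095 165.63143559] guide [228.29231776 167.74219539]
cols 219 rows 152
158 [ 9  9 12  9  8 10 28 90 84 75 71 34 13  7 10  7  8  7 11] [157 148 144 142 141 139 133 114 116 119 121 134 140 142 140 140 139 136
 131]
159 [11  7 11 10 10  8 30 95 88 78 77 32 15 12  9 12  7  9  9] [144 143 141 142 140 140 133 112 115 119 121 135 139 139 137 134 129 120
 111]
160 [11  8 11  9  9 11 29 92 86 77 71 34 10  7  9  8  6 11  8] [141 142 143 143 142 141 133 114 115 119 121 133 136 133 124 117 109  99
  91]
161 [ 7 10  8  5  8 12 18 48 59 61 67 29 11  7  9 12  7 14  9] [143 143 144 143 142 140 134 123 120 121 118 125 121 113 103  96  92  86
  84]
162 [ 9 10  7 12 13 15 16 23 32 60 57 42 18  8  8  9  6  5  7] [143 142 143 142 143 143 126 116 11
[... 1247 characters left out ...]
  9   5
   8] [144 149 151 142 135 133 135 140 144 147 154 167 173 180 192 196 195 189
 176]
171 [ 11  17  40  81 108 126 141 150 149 151 128  56  24  19  11   9  11   9
  10] [126 127 128 126 127 129 135 139 143 146 151 160 159 169 186 187 175 160
 142]
172 [  9  12  15  26  32  53  76  94 112 132 126  65  15  11   9   9  10   9
  10] [121 121 122 122 122 124 127 130 133 137 140 136 130 139 160 157 141 127
 117]
173 [ 6 10  7 10 12 16 18 34 45 72 74 36 12  5  9 10  9  9  6] [121 121 121 121 121 122 123 122 125 127 129 130 129 123 128 125 117 113
 112]
174 [13 12 13  8 10 10  8 10 12 21 24 14  8  8 10 11 10 10  8] [119 119 119 121 120 120 121 121 121 122 123 125 125 117 113 112 112 112
 111]
```

>>> step_arm(
  moves=[
    [[0, -1, 3], [0, 0, 0], 10],
    [[0, -1, 6], [0, 0, 0], 10],
    [[0, -1, 8], [0, 0, 0], 10],
    [[0, -1, 10], [0, 0, 0], 10],
    [[0, -1, 10], [0, 0, 0], 10],
    [[0, -1, 10], [0, 0, 0], 10],
  ],
)

```text
clock: 16.22
tcp_pos: [0.5865, 0.2407, 0.166]
orientation: [-0.0, 0.594, 0.804, -0.0]
wrist_force: [-0.1, -0.0, -0.9]
finger_gap: 0.015
grip_force: 34.7
```

>>> step_arm(
  moves=[
    [[0, 0, 2], [0, 0, 0], 10],
    [[0, 0, 4], [0, 0, 0], 10],
    [[0, 0, 5], [0, 0, 0], 10],
    [[0, 0, 5], [0, 0, 0], 10],
    [[0, 0, 5], [0, 0, 0], 10],
  ],
)

```text
clock: 16.63
tcp_pos: [0.5868, 0.2405, 0.1612]
orientation: [0.0, 0.594, 0.804, -0.0]
wrist_force: [0.2, -0.9, -0.5]
finger_gap: 0.0152
grip_force: 34.7
```

>>> step_arm(
  moves=[
    [[0, 0, 2], [0, 0, 0], 10],
    [[0, 0, 3], [0, 0, 0], 10],
    [[0, 0, 4], [0, 0, 0], 10],
    [[0, 0, 5], [0, 0, 0], 10],
    [[0, 0, 5], [0, 0, 0], 10],
    [[0, 0, 5], [0, 0, 0], 10],
  ],
)

```text
clock: 17.13
tcp_pos: [0.5868, 0.2406, 0.1561]
orientation: [0.0, 0.594, 0.804, -0.0]
wrist_force: [1.6, -1.4, -1.5]
finger_gap: 0.0149
grip_force: 34.7
```

>>> step_arm(
  moves=[
    [[0, 0, 2], [0, 0, 0], 10],
    [[0, 0, 4], [0, 0, 0], 10],
    [[0, 0, 6], [0, 0, 0], 10],
    [[0, 0, 8], [0, 0, 0], 10],
    [[0, 0, 10], [0, 0, 0], 10],
    [[0, 0, 10], [0, 0, 0], 10],
    [[0, 0, 10], [0, 0, 0], 10],
  ],
)

```text
clock: 17.72
tcp_pos: [0.5867, 0.2406, 0.1459]
orientation: [0.0, 0.594, 0.804, -0.0]
wrist_force: [2.8, -1.2, -1.8]
finger_gap: 0.015
grip_force: 34.6
```

```bash
python3 - <<'E'
from h import *
tilt("s14"); print(telemetry.get_state()["wrist_force"],telemetry.get_state()["ft_torque"])
E
```

```text
t 17.72 tool stand x,y mm 0.9 -0.5 z 0.1459 gap 15.0 F [ 2.8 -1.2 -1.8]
[-0.028, 64.261, 6.0, 6.0, 0.15] z(-97) 66.98966559014711 tilt 0.005490951801327144
[[-110.1 -102.7  -99.1  -95.5  -91.7  -88. ]
 [  67.1   67.6   67.1   66.8   66.9   66.6]]
[ 3.87876377 -2.03518399 -1.61406287] [-0.25903492 -0.551975   -0.0322251 ]
```

>>> step_arm(
  moves=[
    [[-0.3, 0.4, 0], [0, 0, 0], 10],
    [[-0.3, 0.4, 2], [0, 0, 0], 10],
    [[-0.3, 0.4, 4], [0, 0, 0], 10],
    [[-0.3, 0.4, 6], [0, 0, 0], 10],
    [[-0.3, 0.4, 8], [0, 0, 0], 10],
    [[-0.3, 0.4, 12], [0, 0, 0], 10],
    [[-0.3, 0.4, 12], [0, 0, 0], 10],
    [[-0.3, 0.4, 12], [0, 0, 0], 10],
  ],
)

```text
clock: 18.43
tcp_pos: [0.5869, 0.2404, 0.1337]
orientation: [-0.0, 0.594, 0.804, -0.0]
wrist_force: [0.3, -0.1, -1.2]
finger_gap: 0.0149
grip_force: 34.8
```

>>> step_arm(
  moves=[
    [[0, 0, 1], [0, 0, 0], 10],
    [[0, 0, 2], [0, 0, 0], 10],
    [[0, 0, 3], [0, 0, 0], 10],
    [[0, 0, 3], [0, 0, 0], 10],
    [[0, 0, 3], [0, 0, 0], 10],
  ],
)

```text
clock: 18.85
tcp_pos: [0.587, 0.2405, 0.1311]
orientation: [-0.0, 0.594, 0.804, -0.0]
wrist_force: [0.3, -0.9, -1.1]
finger_gap: 0.015
grip_force: 34.7
```

>>> step_arm(
  moves=[
    [[0, 0, 0.4], [0, 0, 0], 10],
    [[0, 0, 0.7], [0, 0, 0], 10],
    [[0, 0, 0.7], [0, 0, 0], 10],
    [[0, 0, 0.7], [0, 0, 0], 10],
  ],
)

```text
clock: 19.18
tcp_pos: [0.5871, 0.2405, 0.1305]
orientation: [-0.0, 0.594, 0.804, -0.0]
wrist_force: [0.3, 0.4, -1.0]
finger_gap: 0.0151
grip_force: 34.7
```

>>> step_arm(
  moves=[
    [[0, 0, 0.4], [0, 0, 0], 10],
    [[0, 0, 0.7], [0, 0, 0], 10],
    [[0, 0, 0.7], [0, 0, 0], 10],
    [[0, 0, 0.7], [0, 0, 0], 10],
  ],
)

```text
clock: 19.52
tcp_pos: [0.5871, 0.2405, 0.1298]
orientation: [-0.0, 0.594, 0.804, -0.0]
wrist_force: [0.6, 0.0, -1.2]
finger_gap: 0.0148
grip_force: 34.7
```

```bash
python3 - <<'E'
from h import *
tilt("s15")
E
```

```text
t 19.52 tool stand x,y mm 1.2 -0.6 z 0.1298 gap 14.8 F [ 0.6  0.  -1.2]
[-0.032, 63.863, 6.0, 6.0, 0.127] z(-97) 66.95401943166709 tilt 0.004986110709405481
[[-110.1 -102.7  -99.1  -95.5  -91.7  -88. ]
 [  67.1   67.6   67.    66.7   66.9   66.6]]
```

Level and no contact yet. I'll keep going in small steps.

>>> step_arm(
  moves=[
    [[0, 0, 0.3], [0, 0, 0], 10],
    [[0, 0, 0.6], [0, 0, 0], 10],
    [[0, 0, 0.6], [0, 0, 0], 10],
  ],
)

```text
clock: 19.82
tcp_pos: [0.5871, 0.2405, 0.1292]
orientation: [0.0, 0.594, 0.804, -0.0]
wrist_force: [0.2, 0.1, -0.4]
finger_gap: 0.015
grip_force: 34.7
```

>>> step_arm(
  moves=[
    [[0, 0, 0.3], [0, 0, 0], 10],
    [[0, 0, 0.5], [0, 0, 0], 10],
    [[0, 0, 0.5], [0, 0, 0], 10],
  ],
)

```text
clock: 20.07
tcp_pos: [0.5872, 0.2405, 0.129]
orientation: [0.0, 0.594, 0.804, 0.0]
wrist_force: [-0.4, -0.2, 0.9]
finger_gap: 0.0148
grip_force: 34.9
```

>>> step_arm(
  moves=[
    [[0, 0, 0.3], [0, 0, 0], 10],
    [[0, 0, 0.3], [0, 0, 0], 10],
  ],
)

```text
clock: 20.23
tcp_pos: [0.5872, 0.2405, 0.1288]
orientation: [0.0, 0.594, 0.804, 0.0]
wrist_force: [0.6, -0.0, 2.4]
finger_gap: 0.0148
grip_force: 35.1
```

>>> step_arm(
  moves=[
    [[0, 0, 0.3], [0, 0, 0], 10],
    [[0, 0, 0.5], [0, 0, 0], 10],
    [[0, 0, 0.5], [0, 0, 0], 10],
  ],
)

```text
clock: 20.48
tcp_pos: [0.5874, 0.2406, 0.1286]
orientation: [0.0, 0.594, 0.804, 0.0]
wrist_force: [-1.1, -0.6, 5.1]
finger_gap: 0.0152
grip_force: 35.3
```

```bash
python3 - <<'E'
from h import *
tilt("s16")
E
```

```text
t 20.48 tool stand x,y mm 1.5 -0.6 z 0.1286 gap 15.2 F [-1.1 -0.6  5.1]
[-0.017, 66.254, 6.0, 6.0, 0.107] z(-97) 67.93766598941428 tilt 0.015417704506466547
[[-110.  -102.7  -99.   -95.3  -91.6  -87.9]
 [  68.2   68.1   67.7   67.8   68.2   67.6]]
```

>>> step_arm(
  moves=[
    [[0, -0.3, 0.3], [0, 0, 0], 10],
    [[0, -0.3, 0.5], [0, 0, 0], 10],
    [[0, -0.3, 0.5], [0, 0, 0], 10],
    [[0, -0.3, 0.5], [0, 0, 0], 10],
  ],
)

```text
clock: 20.87
tcp_pos: [0.5873, 0.2406, 0.1285]
orientation: [0.001, 0.594, 0.804, 0.001]
wrist_force: [-1.6, -1.3, 6.2]
finger_gap: 0.0151
grip_force: 35.5
```

```bash
python3 - <<'E'
from h import *
tilt("s17")
E
```

```text
t 20.87 tool stand x,y mm 1.5 -0.6 z 0.1285 gap 15.1 F [-1.6 -1.3  6.2]
[-0.045, 63.864, 6.0, 6.0, 0.092] z(-97) 68.21951935173591 tilt 0.01796687145201053
[[-109.9 -102.6  -99.   -95.3  -91.6  -87.9]
 [  68.8   68.4   68.1   68.2   68.3   67.6]]
```

>>> step_arm(
  moves=[
    [[0, -0.3, 0.3], [0, 0, 0], 10],
    [[0, -0.3, 0.6], [0, 0, 0], 10],
    [[0, -0.3, 0.6], [0, 0, 0], 10],
    [[0, -0.3, 0.6], [0, 0, 0], 10],
  ],
)

```text
clock: 21.25
tcp_pos: [0.5873, 0.2406, 0.1283]
orientation: [0.001, 0.594, 0.804, 0.001]
wrist_force: [-1.2, 0.3, 8.7]
finger_gap: 0.0151
grip_force: 35.7
```

>>> step_arm(
  moves=[
    [[0, 0.2, -0.7], [0, 0, 0], 10],
    [[0, 0.2, -1.4], [0, 0, 0], 10],
    [[0, 0.2, -1.8], [0, 0, 0], 10],
    [[0, 0.2, -1.8], [0, 0, 0], 10],
  ],
)

```text
clock: 21.58
tcp_pos: [0.5871, 0.2405, 0.1287]
orientation: [0.0, 0.594, 0.804, 0.0]
wrist_force: [-0.6, 0.4, 3.5]
finger_gap: 0.0148
grip_force: 35.1
```

```bash
python3 - <<'E'
from h import *
tilt("s18")
E
```

```text
t 21.58 tool stand x,y mm 1.2 -0.6 z 0.1287 gap 14.8 F [-0.6  0.4  3.5]
[-0.006, 65.758, 5.0, 5.0, 0.11] z(-97) 66.36290777323237 tilt -0.0006589802239666126
[[-110.1  -99.2  -95.5  -91.8  -88. ]
 [  66.7   66.1   66.    66.4   66.6]]
```

Pressed with about 9 N, then eased to a light load with the lever level. I'll release and back off upward.

>>> step_arm(
  moves=[
    [[0, 0, -0.4], [0, 0, 0], 13],
    [[0, 0, -0.5], [0, 0, 0], 16],
    [[0, 0, -0.5], [0, 0, 0], 22],
    [[0, 0, -0.5], [0, 0, 0], 30],
    [[0, 0, -0.5], [0, 0, 0], 32],
    [[0, 0, -0.5], [0, 0, 0], 32],
    [[0, 0, -0.5], [0, 0, 0], 32],
  ],
)

```text
clock: 22.22
tcp_pos: [0.5865, 0.2404, 0.1289]
orientation: [-0.0, 0.594, 0.804, -0.0]
wrist_force: [-0.1, 0.2, 0.0]
finger_gap: 0.0321
grip_force: 0.0
```

>>> step_arm(
  moves=[
    [[0, 0, -10], [0, 0, 0], 32],
    [[0, 0, -30], [0, 0, 0], 32],
    [[0, 0, -60], [0, 0, 0], 32],
    [[0, 0, -90], [0, 0, 0], 32],
    [[0, 0, -110], [0, 0, 0], 32],
    [[0, 0, -110], [0, 0, 0], 32],
    [[0, 0, -110], [0, 0, 0], 32],
    [[0, 0, -110], [0, 0, 0], 32],
  ],
)

```text
clock: 22.88
tcp_pos: [0.5865, 0.2403, 0.2389]
orientation: [-0.0, 0.594, 0.804, -0.0]
wrist_force: [-0.3, 0.2, -0.6]
finger_gap: 0.0321
grip_force: 0.0
```

```bash
python3 - <<'E'
from h import *
tilt("s19")
im=cv2.imread("pics/s19.png").mean(2).astype(int)
d=abs(cv2.imread("pics/s19.png").astype(int)-cv2.imread("pics/s11.png").astype(int)).sum(2)
print("head top expected",proj("scene",np.append(G,.163)),"bottom",proj("scene",np.append(G,.118)))
print("cols 216..; rows")
for r in range(140,174,2): print(r,d[r,216:241])
E
```

```text
t 22.88 tool stand x,y mm 0.6 -0.7 z 0.2389 gap 32.1 F [-0.3  0.2 -0.6]
[-0.037, 63.417, 6.0, 6.0, 0.111] z(-97) 67.04757710271069 tilt 0.0060785858536016035
[[-110.1 -102.7  -99.1  -95.5  -91.7  -88. ]
 [  67.3   67.6   67.1   66.8   67.    66.6]]
head top expected [227.33473451 149.8086678 ] bottom [228.14992695 165.09440815]
cols 216..; rows
140 [ 5  6  7  8  7 12  6 10  9 10  5  7  5 13  8  5  8  7  7  6  7  9  4  3
  8]
142 [ 3 11  8  6  3  7  8  8  7  5  6  7  6  9  9  7  7  8  1  9  9  6  6  4
 10]
144 [ 7  6  8 10  4 10  6  7  9  9  9  9  9  9 12 10  5  9  5  5  4  6 13  6
  7]
146 [ 6  9  6  8  7  4  9  5  7  9  6 10  8  6 11  8  6  8 10  6  9  7  3  8
  9]
148 [11  8  9  7  6  7  4 10 11 16  5  3  2  7  6  5  8  9  7  9  9  8  9  8
  9]
150 [ 8  8  4  7 11 10  8 11 20 39 11  7 13 55 82 36  9  8  7  8  8  8 11  9
  9]
152 [  9  12   6   7   8   5   4  11  54 184 230 228 236 245 188  64  18  10
   9   8  11  10   8  10   6]
154 [ 12   9  12   9   8   7   8   9  36 152 226 201 150 127 102  49  19   9
   7   7   9   8   6   8  10]
156 [ 11   7   7   7   9  10   8  10  31 128 17
[... 190 characters left out ...]
7   8   9   9  13  42 140 214 232 236 242 175  60  17
   7   5   8   6  11   8  10]
162 [  7   8  11   9  10   8  12  12  15  30  94 155 194 190 166 111  39  10
   7   6   6  10   7   5  10]
164 [ 10   6   6   6  18  22  29  29  35  48 114 183 226 231 202 138  54  15
   7   8   5   8   7   5   9]
166 [ 13  15  22  30  34  36  39  37  39  40  74 131 170 171 127  59  18   9
   8  10   9  10   8   9   6]
168 [ 19  27  33  32  37  38  59  91 108 105 104 104 106 117  85  28  11  10
  10  11   9   7   9   8  11]
170 [  8  15  14  21  28  53 111 149 155 153 152 134 129 116  92  31  13  11
  10  11   5   8  11   7  10]
172 [ 7  8 10  6 12 11 21 30 50 73 95 95 63 30 22 13 10 10  6 10 10  8 11  6
  8]
```

The punch stands in the guide with its head at about (228,150–166), as predicted, and the lever is level. Handing in.

>>> step_arm(
  moves=[
    [[0, 0, -10], [0, 0, 0], 32],
    [[0, 0, -10], [0, 0, 0], 32],
    [[0, 0, -10], [0, 0, 0], 32],
    [[0, 0, -10], [0, 0, 0], 32],
    [[0, 0, -10], [0, 0, 0], 32],
    [[0, 0, -10], [0, 0, 0], 32],
  ],
)

```text
clock: 23.43
tcp_pos: [0.5866, 0.2403, 0.2488]
orientation: [-0.0, 0.594, 0.804, -0.0]
wrist_force: [0.4, 0.2, -0.5]
finger_gap: 0.032
grip_force: 0.0
```

```bash
python3 -c "
from workcell import env
print(env.hand_in())"
```

```text
the job is handed in; nothing more can be done
None
```

I handed the job in at about 23 s, with the lever level by camera estimate (tilt about 0.006 rad) and the punch pressed to about 9 N by the wrist sensor, then left standing released in the guide; the hand-in gave no verdict.

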